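Tug-test the catches of two column cases

ROBOT

A 6-joint arm with a two-finger parallel gripper is mounted at the origin on a cart in front of the work surface, level with it; the furniture and walls round the work are solid. World frame = base frame: x ahead of the robot, y to its left, z up, the work surface at z = 0. Lengths are in mm, angles in rad, forces in N, time in s.
With the tool pointing down it reaches from about 275 to 825 mm from the base axis. Payload 4.9 kg.
Tool frame: the origin (TCP) lies on the centre line of the jaws, within the pads' length; the fingertips stand 8 mm ahead of it and the grasp point (between the pads) lies 11 mm behind it; x points along the fingers, z is the direction in which the jaws open and shut, and the axes are right-handed (so a half turn about x gives the same grasp; the last joint's range is limited). The gripper opens to 85 mm and grips with 20 to 120 N. Pads are 22 mm wide; open, the fingers measure 114 mm over their backs; the gripper's body (76 mm by 85 mm) begins 54 mm behind the grasp point. The pads swing forward as they close: fully open they stand 13 mm farther back than shut.
Start: joints at [-1.372, 0.326, -0.193, 1.052, 0, 1.437], TCP at [179.692, -519.836, 239.281] pointing down, gripper open.
Joint ranges: [-2.65, 2.65], [-0.97, 1.79], [-1.3, 1.35], [-1.93, 2.1], [-1.47, 1.37], [-3.14, 3.14]. Speed limits (rad/s): [2.57, 2.57, 3.14, 3.14, 3.14, 3.14].

INTERFACE

Orientations are given as a rotation vector (axis times angle).
In Python, from rig import bot gives the robot as it stands.
- The arm moves only by the shell command python3 -m jog 'ROWS' [FORCE]. ROWS is JSON, a list of rows, each an object of numbers: "rx", "ry", "rz": the turn, a rotation vector about the tool's x, y, z in rad; "tx", "ty", "tz": the shift along the tool's x, y, z in cm; "claw": the finger opening in cm, from 0 to 8.54. A call has 1 to 5 rows; each row shifts and turns the commanded pose from where the row before left it, along the tool's axes as they then stand; what a row does not reach is not made up. A row lasts 1/10 s, in which the tool goes at most 50 mm and 8.59 degrees, less where a joint would pass 70% of its speed; a pose out of reach is approached as far as the arm can. A call with a gripper value outside its range is refused whole. The fingers move at their own pace and stop on an object; FORCE is the grip in N (left out, the last holds). Time passes only in rows, so rows that do not move let the fingers close. It gives the time, the measured TCP pose, the force and the opening at its end, in the units of the state.
- bot.get_obs(): the state, without advancing time (a new reading comes with each control period).
- bot.capture(name): name is "side" or "top"; returns a dict with "pixels" (480x640x3 uint8, blue, green, red), "z_map" (480x640 float32, mm along the optical axis (not along the pixel's ray), 0 where there is no reading), "vertical_fov" (degrees; the focal length in pixels is half the picture's height over the tangent of half this angle, whatever the lens; pixels are square), "cx", "cy" (the principal point, pixels), "rvec" (rotation vector, rad) and "tvec" (3), from world to camera coordinates, as OpenCV has them. Camera axes: x right, y down, z forward; pixel columns grow to the right and rows downward; lengths in mm; the calibration is good to about 2 mm. A picture is of the moment at which its call begins.
- bot.job_done(): hands the job in, once; it reports no verdict.
Trained networks look in a picture, given as the dict that the camera call returned (one of the last four; its "shot" number tells which), for a name from the list of things; names that differ only in an ending like _2 or _b are one class to them, and where a whole thing is asked for, a point or a joint stands for the part that bears it (a point fixed in the world has none). Each returns a list of dicts, best first, with "p" (0 to 1); they miss things now and then, are a little off and sometimes report something else, mostly with a low value. They report only what shows in the picture. A call takes as long as a camera call.
- bot.regions_of(picture, query): "mask" (480x640 bool, what is visible of it) and "bbox" ([left, top, right, bottom] in pixels, round what is visible of it).
The state is a dict: "time_s": time; "qpos": joint angles; "dq": joint speeds; "effort": joint torques, N m; "tool_pos": TCP position; "ee_rot": TCP orientation; "force": force on the tool from outside, world axes, zero at the start; "ft_torque": the same for the moment, N m; "grip_width": finger opening in mm.
Only numpy, scipy, OpenCV 4.12 (cv2) and the standard library are available. Lean on these libraries where they do the work, as an engineer would, in place of code of your own. Each camera call takes 0.05 s, during which the arm holds its last target.

TASK

Two column cases stand shut on the bench, but one lid's catch may not have taken. Check the left-hand case (the robot's left) and then the right-hand one, before pressing anything: pull its bar handle firmly straight up by a centimetre or so; if the lid lifts with it, let it down, press the black pad at the lid's front until the catch snaps, and tug the bar again until it holds, before going on to the next case. Leave both lids shut and caught, the handles let go, and everything else on the bench where it was.

Things in the scene. Friction and masses are not known exactly. Their poses are not given: they have to be found in the camera images.
- case_1: Fixed flat grey plastic storage case for a steel column, 150 mm deep (x) by 150 mm wide (y), lid top 53 mm above the bench when shut; one of two look-alikes, one to the robot's left (+y) and one to its right. Origin: centre of its underside. Its x axis points from the catch at the front to the hinge at the back, z up.
- case_1_lid (a joint): Lid hinge at the back edge, rad. 0 = shut and caught (play to 0.02); down but not caught it rests on the catch at 0.04 to 0.05 (7 mm up at the front, hidden by the rim); grows as the front lifts; falls back if let go. 6 to 9 N down on the press pad snaps it shut (push 12 to 15 N to be sure); caught, it holds over 20 N of pull at the bar. Uncaught, 2 N at the bar lifts it. Either lid may be the uncaught one.
- case_1_pull (a joint): Travel of the sprung bar handle out of its lid, m: 0 = in, 0.014 = stop; straight up from the lid. Spring: 2 N to start, 5 N at 6 mm, 9 N at 14 mm; it draws the bar back in when let go. On a caught lid a tug draws the bar out (6 mm or more is a proper tug); on an uncaught lid the lid lifts instead.
- case_1_grip (a point): Middle of that bar handle: round steel bar 10 mm thick, running along the case's y axis, 72 mm between its two upright posts; bar centre 24 mm above the lid's top (19 mm clear under the bar), 100 mm in front of the hinge axis. The bar swivels lightly (up to 0.4 rad to and fro, about 20 mm below it), so it gives a little with the fingers.
- case_1_press (a point): Top centre of the press pad: black rubber pad 18 mm (x) by 44 mm (y), 4 mm proud of the lid, at the middle of the lid's front edge over the catch; 140 mm in front of the hinge axis, 40 mm in front of the bar. Push straight down here to snap the lid shut.
- case_1_hinge (a point): Middle of the lid's hinge axis (along the case's y), 63 mm above the bench (10 mm above the lid's top), at the back edge of the case. Fixed.
- case_2: Fixed flat grey plastic storage case for a steel column, 150 mm deep (x) by 150 mm wide (y), lid top 53 mm above the bench when shut; one of two look-alikes, one to the robot's left (+y) and one to its right. Origin: centre of its underside. Its x axis points from the catch at the front to the hinge at the back, z up.
- case_2_lid (a joint): Lid hinge at the back edge, rad. 0 = shut and caught (play to 0.02); down but not caught it rests on the catch at 0.04 to 0.05 (7 mm up at the front, hidden by the rim); grows as the front lifts; falls back if let go. 6 to 9 N down on the press pad snaps it shut (push 12 to 15 N to be sure); caught, it holds over 20 N of pull at the bar. Uncaught, 2 N at the bar lifts it. Either lid may be the uncaught one.
- case_2_pull (a joint): Travel of the sprung bar handle out of its lid, m: 0 = in, 0.014 = stop; straight up from the lid. Spring: 2 N to start, 5 N at 6 mm, 9 N at 14 mm; it draws the bar back in when let go. On a caught lid a tug draws the bar out (6 mm or more is a proper tug); on an uncaught lid the lid lifts instead.
- case_2_grip (a point): Middle of that bar handle: round steel bar 10 mm thick, running along the case's y axis, 72 mm between its two upright posts; bar centre 24 mm above the lid's top (19 mm clear under the bar), 100 mm in front of the hinge axis. The bar swivels lightly (up to 0.4 rad to and fro, about 20 mm below it), so it gives a little with the fingers.
- case_2_press (a point): Top centre of the press pad: black rubber pad 18 mm (x) by 44 mm (y), 4 mm proud of the lid, at the middle of the lid's front edge over the catch; 140 mm in front of the hinge axis, 40 mm in front of the bar. Push straight down here to snap the lid shut.
- case_2_hinge (a point): Middle of the lid's hinge axis (along the case's y), 63 mm above the bench (10 mm above the lid's top), at the back edge of the case. Fixed.
- marker: Marker pen, 128 mm long, 14 mm thick, lying between the cases; bystander. Origin: underside, middle.
- pen: Ball pen, 126 mm long, 7 mm thick, lying in front of the left case; bystander. Origin: underside, middle.
- beaker: Small glass beaker, 60 mm wide, 71 mm tall, at the back left; bystander. Origin: centre of underside.
- bottle: Small blue-capped bottle, 57 mm wide, 101 mm tall, at the front right; bystander. Origin: centre of underside.

How it is judged (in metres and radians):
On the way, in this order (a step that is already met when the one before it is completed fails the run):
1. the left case is tugged: if its catch has not taken, its lid lifts clearly (over 0.08 rad); if it has, the bar is drawn out over 6 mm while the lid stays shut (under 0.02 rad) (((world y of case_2 above 0 m and value of joint case_2_lid above 0.08 rad) or (world y of case_2 below 0 m and (value of joint case_1_pull above 0.006 m and value of joint case_1_lid below 0.02 rad)))), for 0.1 s.
2. if the left lid gave, it has been pressed shut and its bar is drawn out over 6 mm with the lid staying shut; if it held, the right case is tugged and its lid lifts clearly (over 0.08 rad) (((world y of case_2 above 0 m and (value of joint case_2_pull above 0.006 m and value of joint case_2_lid below 0.02 rad)) or (world y of case_2 below 0 m and value of joint case_2_lid above 0.08 rad))), for 0.1 s.
3. the right case's bar is drawn out over 6 mm while its lid stays shut (re-pressed first if it gave) (((world y of case_2 above 0 m and (value of joint case_1_pull above 0.006 m and value of joint case_1_lid below 0.02 rad)) or (world y of case_2 below 0 m and (value of joint case_2_pull above 0.006 m and value of joint case_2_lid below 0.02 rad)))), for 0.1 s.
At the end, for the whole second after the job is handed in: Both lids are shut and caught (hinge under 0.02 rad) and both bars are back in (under 3 mm out) (value of joint each of case_1_lid, case_2_lid below 0.02 rad and value of joint each of case_1_pull, case_2_pull below 0.003 m); the robot touches nothing.
It fails at once if the marker is shifted by more than 30 mm (distance of marker from where it was at the start of the episode above 0.03 m).
It fails at once if the pen is shifted by more than 30 mm (distance of pen from where it was at the start of the episode above 0.03 m).
It fails at once if the beaker is shifted by more than 30 mm (distance of beaker from where it was at the start of the episode above 0.03 m).
It fails at once if the bottle is shifted by more than 30 mm (distance of bottle from where it was at the start of the episode above 0.03 m).
It also fails if it takes over 64 s, if anything falls off the work surface, if the arm or the gripper's body presses on something with over 40 N, if the wrist force passes 120 N, or if a joint passes its speed limit or range.

## Working session

There is one attempt and no reset: what is moved stays moved. The work goes in short steps, Python scripts to look and compute and a shell command to move; the robot and the scene stay as the last step left them, time stands still between calls to the robot, and variables do not carry over. Pictures are saved under pics/ and viewed, and the job is handed in when it is done.

```bash
ls; mkdir -p pics; python3 - <<'E'
from rig import bot
import cv2,numpy as np
o=bot.get_obs()
for k,v in o.items(): print(k,np.round(v,3))
for n in("top","side"):
    c=bot.capture(n); cv2.imwrite(f"pics/{n}0.png",c["pixels"]); np.savez(f"{n}0.npz",**{k:v for k,v in c.items()})
    print(n,c["vertical_fov"],c["cx"],c["cy"],c["rvec"],c["tvec"],c["shot"])
    for q in("case_1","case_1_grip","case_1_press","marker","pen","beaker","bottle"):
        for r in bot.regions_of(c,q)[:3]:
            m=r["mask"]; ys,xs=np.nonzero(m); 
            R,_=cv2.Rodrigues(np.array(c["rvec"],float)); t=np.array(c["tvec"],float).ravel()
            f=240/np.tan(np.radians(c["vertical_fov"])/2); z=c["z_map"][ys,xs]; k=z>0
            P=np.c_[(xs-c["cx"])/f*z,(ys-c["cy"])/f*z,z][k]; W=(P-t)@R
            print(q,round(r["p"],2),r["bbox"],len(xs),np.round(np.median(W,0)),np.round(np.percentile(W,2,axis=0)),np.round(np.percentile(W,98,axis=0)))
E
```

```text
pics
time_s 0.0
qpos [-1.372  0.327 -0.194  1.052 -0.     1.437]
dq [ 0.001 -0.001 -0.001  0.     0.    -0.   ]
effort [ 0.0000e+00 -4.4340e+01  2.6244e+01  1.5000e-02 -0.0000e+00 -0.0000e+00]
tool_pos [ 179.59  -519.233  238.501]
ee_rot [ 0.962  1.35  -0.96 ]
force [ 0.697 -0.173  0.372]
ft_torque [ 0.003 -0.01  -0.045]
grip_width 85.382
top 55.086208481274106 314.8770219704886 240.44894583293723 [ 2.1812869  -2.15448455  0.13907408] [   3.35400293  474.77519342 1158.02732078] 1
case_1 0.61 [216.1, 186.1, 282.2, 256.7] 3943 [515. 181.  56.] [438. 104.  50.] [594. 256.  84.]
case_1 0.39 [213.2, 188.5, 284.1, 258.5] 3930 [514. 180.  56.] [437. 103.  47.] [591. 258.  84.]
case_1_grip 0.67 [373.2, 241.6, 406.8, 253.8] 148 [ 457. -173.   80.] [ 445. -205.   51.] [ 469. -133.   84.]
case_1_grip 0.31 [351.4, 200.0, 425.6, 274.7] 3945 [ 479. -174.   53.] [ 397. -256.   46.] [562. -97.  79.]
case_1_press 0.79 [350.8, 205.0, 422.4, 279.5] 3736 [ 477. -175.   53.] [ 398. -255.   48.] [554. -97.  80.]
marker 0.46 [293.0, 224.4, 342.9, 230.3] 249 [510.   4.  10.] [504. -59.  -2.] [518.  59.  15.
[... 741 characters left out ...]
6.]
case_1_press 0.64 [312.2, 176.8, 378.5, 225.2] 1849 [ 471. -158.   50.] [ 390. -254.   30.] [556. -86.  77.]
case_1_press 0.53 [302.4, 259.8, 318.1, 288.0] 148 [492. 190.  81.] [485. 138.  54.] [504. 227.  86.]
marker 0.46 [319.9, 234.9, 333.6, 261.4] 94 [507.   6.   8.] [503. -53.   4.] [513.  53.  14.]
marker 0.35 [262.6, 250.6, 342.3, 309.0] 3050 [511. 197.  54.] [432. 108.  39.] [590. 265.  82.]
pen 0.65 [346.4, 308.9, 361.9, 345.7] 154 [359. 273.   4.] [356. 213. -22.] [365. 326.   8.]
beaker 0.69 [219.8, 332.8, 247.3, 371.0] 812 [602. 432.  41.] [577. 401.   4.] [627. 453.  68.]
bottle 0.92 [372.1, 152.3, 395.1, 184.0] 447 [ 385. -352.   57.] [ 361. -383.    4.] [ 410. -340.  100.]
```

```bash
python3 - <<'E'
import cv2,numpy as np
for n,(x0,y0,x1,y1) in (("top",(190,170,450,300)),("side",(200,130,420,380))):
    im=cv2.imread(f"pics/{n}0.png"); s=3 if n=="top" else 2.4
    cv2.imwrite(f"pics/{n}0c.png",cv2.resize(im[y0:y1,x0:x1],None,fx=s,fy=s,interpolation=cv2.INTER_CUBIC))
for n in("top","side"):
    c=np.load(f"{n}0.npz"); R,_=cv2.Rodrigues(c["rvec"].astype(float)); t=c["tvec"].ravel()
    f=240/np.tan(np.radians(float(c["vertical_fov"]))/2); ys,xs=np.mgrid[:480,:640]; z=c["z_map"]
    W=(np.dstack([(xs-c["cx"])/f*z,(ys-c["cy"])/f*z,z])-t)@R
    for s in(1,-1):
        y=W[...,1]*s
        k=(z>0)&(y>80)&(y<290)&(W[...,0]>380)&(W[...,0]<620)
        bar=k&(W[...,2]>72)&(W[...,2]<100); B=W[bar]
        lid=k&(W[...,2]>44)&(W[...,2]<62); L=W[lid]
        rect=cv2.minAreaRect(L[:,:2].astype(np.float32)); 
        Bm=np.median(B,0)
        v=np.linalg.svd(B[:,:2]-B[:,:2].mean(0))[2][0]
        print(n,s,"bar",len(B),Bm.round(1),np.percentile(B,[3,97],axis=0).round(),"dir",np.degrees(np.arctan2(v[0],v[1])).round(1),"lid",rect,np.median(L[:,2]).round(1))
        px=c["pixels"].astype(int).sum(2); pad=k&(px<120)&(W[...,2]>40)
        if pad.sum(): print(" dark",pad.sum(),np.median(W[pad],0).round(1))
E
```

```text
top 1 bar 139 [494.5 182.   84.3] [[488. 145.  74.]
 [504. 220.  89.]] dir 24.9 lid ((512.7406616210938, 181.32821655273438), (158.9453582763672, 170.94241333007812), 83.90266418457031) 56.0
top -1 bar 133 [ 457.  -169.9   80.2] [[ 445. -205.   76.]
 [ 467. -134.   84.]] dir 14.5 lid ((475.3910827636719, -175.84274291992188), (158.643310546875, 171.35079956054688), 75.50204467773438) 52.5
 dark 12 [475.4 -97.6  43.2]
side 1 bar 108 [492.1 190.6  82.3] [[486. 148.  74.]
 [499. 225.  86.]] dir 6.1 lid ((510.54107666015625, 183.51617431640625), (162.1487579345703, 171.67811584472656), 83.11592102050781) 53.8
 dark 72 [451.2 189.1  59.5]
side -1 bar 61 [ 453.5 -165.3   77.6] [[ 442. -200.   73.]
 [ 464. -131.   81.]] dir -165.1 lid ((473.59088134765625, -173.9878692626953), (168.9478302001953, 173.0563201904297), 76.49600219726562) 49.9
 dark 40 [ 414.2 -156.4   53. ]
```

View pics/top0c.png

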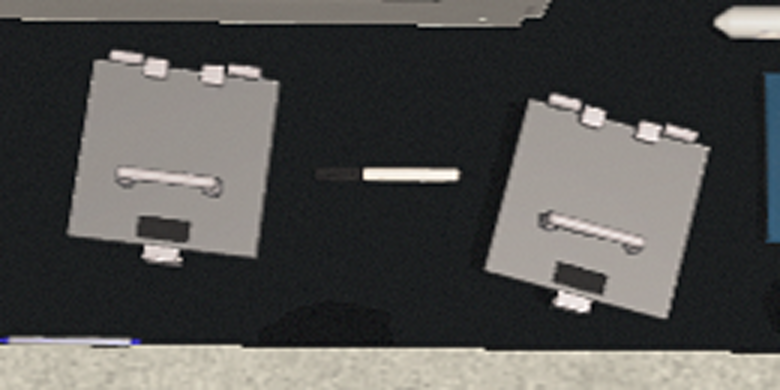

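View pics/side0c.png

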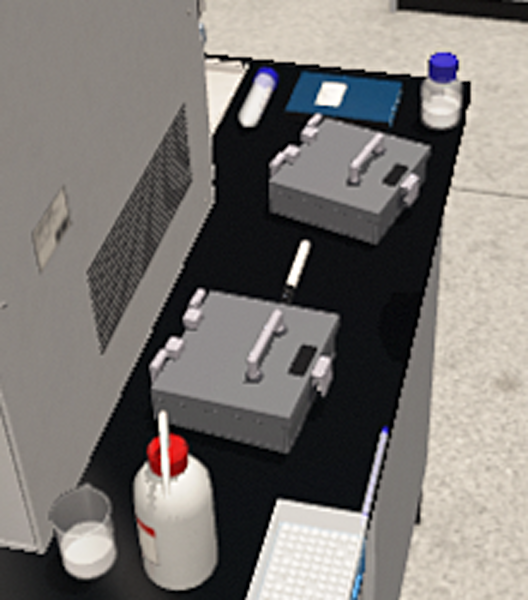

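View pics/top0.png

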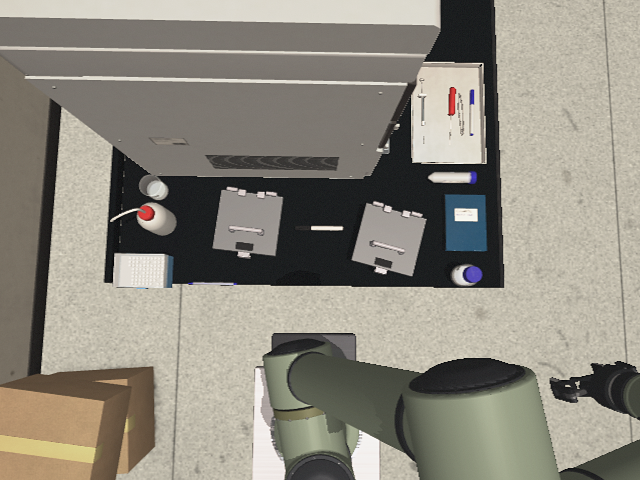

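The top view shows the left case's bar at about (248,231) and the right one's at about (390,248), with the hinges at the back. The side view agrees. The cases are yawed about -6° and -14.5°.

```bash
cat > h.py <<'E'
from rig import bot
import numpy as np
from scipy.spatial.transform import Rotation as Ro
def plan(p,yaw,flip=1):
    o=bot.get_obs(); R=Ro.from_rotvec(o["ee_rot"]).as_matrix()
    x=np.array([0,0,-1.]); z=flip*np.array([np.cos(yaw),np.sin(yaw),0]); y=np.cross(z,x)
    T=np.c_[x,y,z]; d=np.array(p)-o["tool_pos"]
    print("t",round(o["time_s"],2),"pos",np.round(o["tool_pos"],1),"F",np.round(o["force"],1),"w",round(o["grip_width"],1),"q6",o["qpos"].round(2))
    print(" turn(tool)",Ro.from_matrix(R.T@T).as_rotvec().round(3)," shift now cm",(R.T@d/10).round(2)," shift after turn cm",(T.T@d/10).round(2))
E
python3 - <<'E'
from h import *
y=np.radians(-6.5)
for f in(1,-1): plan([493,185,200],y,f)
E
```

```text
t 0.8 pos [ 179.7 -519.9  239.3] F [-0.1  0.1 -0.2] w 85.1 q6 [-1.37  0.33 -0.19  1.05 -0.    1.44]
 turn(tool) [-1.125  0.     0.   ]  shift now cm [  3.92  52.64 -56.38]  shift after turn cm [ 3.93 73.58 23.15]
t 0.8 pos [ 179.7 -519.9  239.3] F [-0.1  0.1 -0.2] w 85.1 q6 [-1.37  0.33 -0.19  1.05 -0.    1.44]
 turn(tool) [ 2.017  0.    -0.   ]  shift now cm [  3.92  52.64 -56.38]  shift after turn cm [  3.93 -73.58 -23.15]
```

```bash
python3 -m jog '[{"rx":-0.14,"claw":5},{"rx":-0.14,"claw":5},{"rx":-0.14,"claw":5},{"rx":-0.14,"claw":5},{"rx":-0.14,"claw":5}]' 40; python3 -m jog '[{"rx":-0.14,"claw":5},{"rx":-0.14,"claw":5},{"rx":-0.145,"claw":5},{"ty":1,"claw":5},{"ty":2,"claw":5}]'
python3 - <<'E'
from h import *
plan([493,185,200],np.radians(-6.5))
E
```

```text
t 0.8 pos [ 179.7 -519.9  239.3] F [-0.1  0.1 -0.2] w 85.1 q6 [-1.37  0.33 -0.19  1.05 -0.    1.44]
 turn(tool) [-1.125  0.     0.   ]  shift now cm [  3.92  52.64 -56.38]  shift after turn cm [ 3.93 73.58 23.15]schema error: expected keys rx, ry, rz, tx, ty, tz, claw
schema error: expected keys rx, ry, rz, tx, ty, tz, claw
```

```bash
python3 -m jog '[{"rx":-0.14,"ry":0,"rz":0,"tx":0,"ty":0,"tz":0,"claw":5},{"rx":-0.14,"ry":0,"rz":0,"tx":0,"ty":0,"tz":0,"claw":5},{"rx":-0.14,"ry":0,"rz":0,"tx":0,"ty":0,"tz":0,"claw":5},{"rx":-0.14,"ry":0,"rz":0,"tx":0,"ty":0,"tz":0,"claw":5},{"rx":-0.14,"ry":0,"rz":0,"tx":0,"ty":0,"tz":0,"claw":5}]' 40; python3 -m jog '[{"rx":-0.14,"ry":0,"rz":0,"tx":0,"ty":0,"tz":0,"claw":5},{"rx":-0.14,"ry":0,"rz":0,"tx":0,"ty":0,"tz":0,"claw":5},{"rx":-0.145,"ry":0,"rz":0,"tx":0,"ty":0,"tz":0,"claw":5},{"rx":0,"ry":0,"rz":0,"tx":0,"ty":1,"tz":0.3,"claw":5},{"rx":0,"ry":0,"rz":0,"tx":0,"ty":2,"tz":0.7,"claw":5}]'
python3 - <<'E'
from h import *
plan([493,185,200],np.radians(-6.5))
E
```

```text
time_s: 1.3
tool_pos: [179.7, -519.8, 239.3]
ee_rot: [0.417, 1.53, -0.417]
force: [0.3, -0.4, -0.0]
grip_width: 49.9
time_s: 1.8
tool_pos: [192.9, -491.3, 239.1]
ee_rot: [0.092, 1.569, -0.093]
force: [0.8, 0.4, 1.2]
grip_width: 49.7
t 1.8 pos [ 192.9 -491.3  239.1] F [0.8 0.4 1.2] w 49.7 q6 [-1.34  0.29 -0.25  1.03 -0.    0.35]
 turn(tool) [-0.005  0.     0.   ]  shift now cm [ 3.89 70.69 21.84]  shift after turn cm [ 3.91 70.59 22.17]
```

```bash
python3 -m jog '[{"rx":0,"ry":0,"rz":0,"tx":0,"ty":4,"tz":1.25,"claw":5},{"rx":0,"ry":0,"rz":0,"tx":0,"ty":4,"tz":1.25,"claw":5},{"rx":0,"ry":0,"rz":0,"tx":0,"ty":4,"tz":1.25,"claw":5},{"rx":0,"ry":0,"rz":0,"tx":0,"ty":4,"tz":1.25,"claw":5},{"rx":0,"ry":0,"rz":0,"tx":0,"ty":4,"tz":1.25,"claw":5}]'; python3 -m jog '[{"rx":0,"ry":0,"rz":0,"tx":0,"ty":4,"tz":1.25,"claw":5},{"rx":0,"ry":0,"rz":0,"tx":0,"ty":4,"tz":1.25,"claw":5},{"rx":0,"ry":0,"rz":0,"tx":0,"ty":4,"tz":1.25,"claw":5},{"rx":0,"ry":0,"rz":0,"tx":0,"ty":4,"tz":1.25,"claw":5},{"rx":0,"ry":0,"rz":0,"tx":0,"ty":4,"tz":1.25,"claw":5}]'; python3 -m jog '[{"rx":0,"ry":0,"rz":0,"tx":0,"ty":4,"tz":1.25,"claw":5},{"rx":0,"ry":0,"rz":0,"tx":0,"ty":4,"tz":1.25,"claw":5},{"rx":0,"ry":0,"rz":0,"tx":0,"ty":4,"tz":1.25,"claw":5},{"rx":0,"ry":0,"rz":0,"tx":0,"ty":4,"tz":1.25,"claw":5},{"rx":0,"ry":0,"rz":0,"tx":0,"ty":4,"tz":1.25,"claw":5}]'
python3 - <<'E'
from h import *
plan([493,185,200],np.radians(-6.5))
E
```

```text
time_s: 2.3
tool_pos: [278.0, -297.2, 239.3]
ee_rot: [0.092, 1.568, -0.092]
force: [0.9, 0.3, 0.5]
grip_width: 50.2
time_s: 2.8
tool_pos: [362.3, -105.6, 239.5]
ee_rot: [0.091, 1.568, -0.092]
force: [1.6, -0.9, -0.7]
grip_width: 50.1
time_s: 3.3
tool_pos: [446.8, 86.1, 239.5]
ee_rot: [0.091, 1.568, -0.091]
force: [0.9, -0.4, -0.0]
grip_width: 50.1
t 3.3 pos [446.8  86.1 239.5] F [ 0.9 -0.4 -0. ] w 50.1 q6 [ 0.03  0.15 -0.43  1.    0.    1.71]
 turn(tool) [-0.002  0.    -0.   ]  shift now cm [ 3.95 10.36  3.44]  shift after turn cm [ 3.95 10.35  3.47]
```

```bash
python3 -m jog '[{"rx":0,"ry":0,"rz":0,"tx":0.9,"ty":3.5,"tz":1.15,"claw":5},{"rx":0,"ry":0,"rz":0,"tx":3,"ty":3.5,"tz":1.15,"claw":5},{"rx":0,"ry":0,"rz":0,"tx":3,"ty":3.36,"tz":1.14,"claw":5},{"rx":0,"ry":0,"rz":0,"tx":4,"ty":0,"tz":0,"claw":5},{"rx":0,"ry":0,"rz":0,"tx":2,"ty":0,"tz":0,"claw":5}]'
python3 - <<'E'
from h import *
import cv2
plan([493,185,72],np.radians(-6.5))
c=bot.capture("side"); cv2.imwrite("pics/side1.png",cv2.resize(c["pixels"][180:350,220:400],None,fx=4,fy=3.5,interpolation=cv2.INTER_CUBIC))
c=bot.capture("top"); cv2.imwrite("pics/top1.png",cv2.resize(c["pixels"][150:290,180:340],None,fx=4,fy=4,interpolation=cv2.INTER_CUBIC))
E
```

```text
time_s: 3.8
tool_pos: [490.5, 184.0, 107.3]
ee_rot: [0.089, 1.573, -0.09]
force: [-0.7, -0.5, -0.0]
grip_width: 50.0
t 3.8 pos [490.5 184.  107.3] F [-0.7 -0.5 -0. ] w 50.0 q6 [ 0.22  0.41 -0.44  0.72  0.    1.9 ]
 turn(tool) [-0.001 -0.004  0.001]  shift now cm [3.53 0.13 0.25]  shift after turn cm [3.53 0.13 0.24]
```

View pics/side1.png

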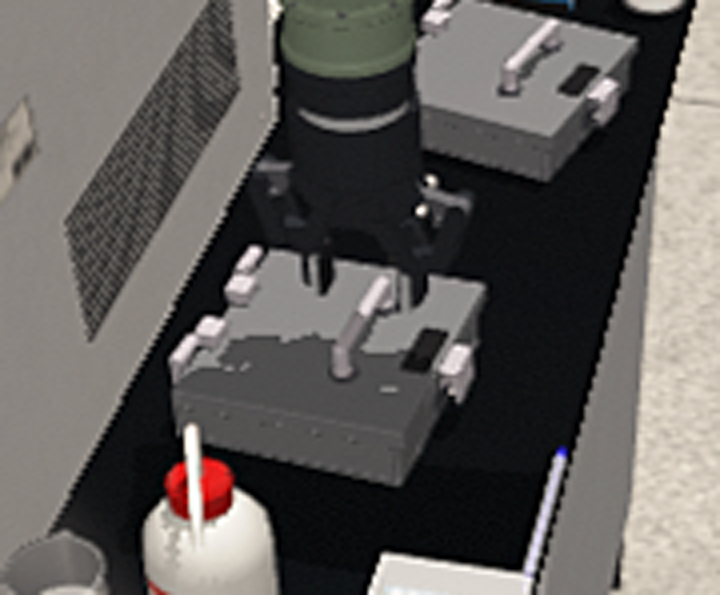

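View pics/top1.png

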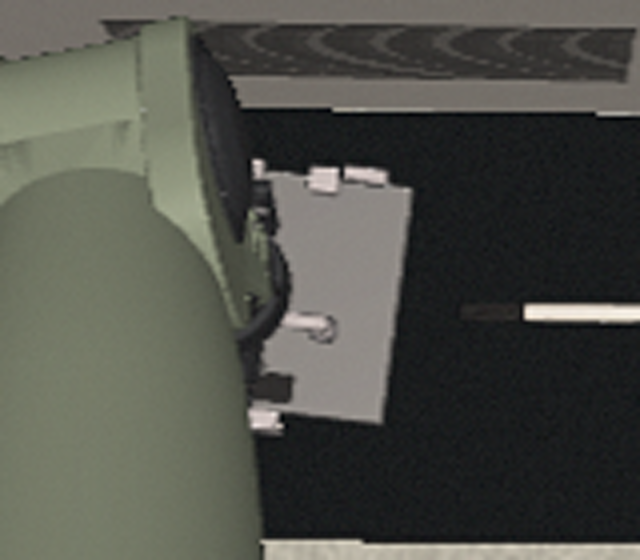

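The side view shows the fingers at (320,270) and (415,290) on either side of the bar, still above it. I'll go down now.

```bash
python3 -m jog '[{"rx":0,"ry":0,"rz":0,"tx":0,"ty":0.1,"tz":0.2,"claw":5},{"rx":0,"ry":0,"rz":0,"tx":0.8,"ty":0,"tz":0,"claw":5},{"rx":0,"ry":0,"rz":0,"tx":0.9,"ty":0,"tz":0,"claw":5},{"rx":0,"ry":0,"rz":0,"tx":0.7,"ty":0,"tz":0,"claw":5},{"rx":0,"ry":0,"rz":0,"tx":0.7,"ty":0,"tz":0,"claw":5}]'
python3 - <<'E'
from h import *
plan([493,185,72],np.radians(-6.5))
E
```

```text
time_s: 4.4
tool_pos: [495.0, 183.6, 78.9]
ee_rot: [0.089, 1.569, -0.089]
force: [-0.2, 0.4, -0.1]
grip_width: 50.4
t 4.4 pos [495.  183.6  78.9] F [-0.2  0.4 -0.1] w 50.4 q6 [ 0.22  0.45 -0.46  0.66 -0.    1.9 ]
 turn(tool) [-0.  0. -0.]  shift now cm [ 0.69  0.12 -0.21]  shift after turn cm [ 0.69  0.12 -0.21]
```

```bash
python3 -m jog '[{"rx":0,"ry":0,"rz":0,"tx":0.4,"ty":0,"tz":-0.1,"claw":5},{"rx":0,"ry":0,"rz":0,"tx":0.3,"ty":0,"tz":-0.1,"claw":5},{"rx":0,"ry":0,"rz":0,"tx":0,"ty":0,"tz":0,"claw":3},{"rx":0,"ry":0,"rz":0,"tx":0,"ty":0,"tz":0,"claw":2},{"rx":0,"ry":0,"rz":0,"tx":0,"ty":0,"tz":0,"claw":0}]' 60; python3 -m jog '[{"rx":0,"ry":0,"rz":0,"tx":0,"ty":0,"tz":0,"claw":0},{"rx":0,"ry":0,"rz":0,"tx":0,"ty":0,"tz":0,"claw":0},{"rx":0,"ry":0,"rz":0,"tx":0,"ty":0,"tz":0,"claw":0}]'
```

```text
time_s: 4.9
tool_pos: [493.4, 184.0, 72.6]
ee_rot: [0.089, 1.568, -0.089]
force: [-0.2, -0.7, 1.8]
grip_width: 8.1
time_s: 5.2
tool_pos: [493.4, 184.0, 72.6]
ee_rot: [0.089, 1.568, -0.089]
force: [0.6, -0.5, 2.6]
grip_width: 8.0
```

```bash
python3 -m jog '[{"rx":0,"ry":0,"rz":0,"tx":-0.2,"ty":0,"tz":0,"claw":0},{"rx":0,"ry":0,"rz":0,"tx":-0.2,"ty":0,"tz":0,"claw":0},{"rx":0,"ry":0,"rz":0,"tx":-0.2,"ty":0,"tz":0,"claw":0},{"rx":0,"ry":0,"rz":0,"tx":-0.2,"ty":0,"tz":0,"claw":0},{"rx":0,"ry":0,"rz":0,"tx":-0.2,"ty":0,"tz":0,"claw":0}]'; python3 -m jog '[{"rx":0,"ry":0,"rz":0,"tx":0,"ty":0,"tz":0,"claw":0},{"rx":0,"ry":0,"rz":0,"tx":0,"ty":0,"tz":0,"claw":0}]'; python3 - <<'E'
from h import *
import cv2
c=bot.capture("side"); cv2.imwrite("pics/side2.png",cv2.resize(c["pixels"][180:350,220:400],None,fx=4,fy=3.5,interpolation=cv2.INTER_CUBIC))
plan([493,185,72],np.radians(-6.5))
E
```

```text
time_s: 5.7
tool_pos: [493.6, 184.0, 82.6]
ee_rot: [0.089, 1.568, -0.089]
force: [4.6, -0.5, -4.0]
grip_width: 7.8
time_s: 5.9
tool_pos: [493.5, 184.0, 82.5]
ee_rot: [0.089, 1.568, -0.089]
force: [4.1, -0.0, -3.3]
grip_width: 7.5
t 5.95 pos [493.5 183.9  82.4] F [ 5.1  0.2 -3.9] w 7.6 q6 [ 0.22  0.44 -0.46  0.66 -0.    1.9 ]
 turn(tool) [ 0.     0.001 -0.   ]  shift now cm [ 1.04  0.1  -0.06]  shift after turn cm [ 1.04  0.1  -0.06]
```

View pics/side2.png

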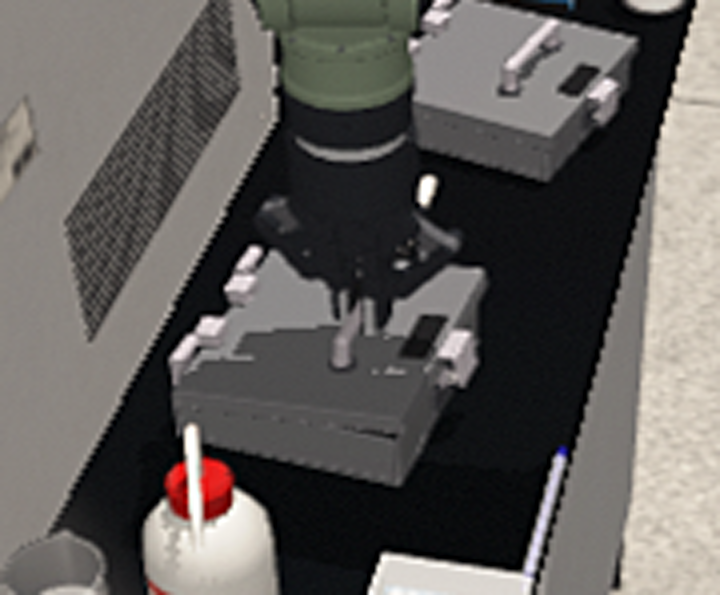

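The lid rim has opened at the front: there is a dark gap near (385,432). So the left lid is uncaught. I'll lift a little more for margin, hold, let it down and release.

```bash
python3 -m jog '[{"rx":0,"ry":0,"rz":0,"tx":-0.2,"ty":0,"tz":0,"claw":0},{"rx":0,"ry":0,"rz":0,"tx":-0.2,"ty":0,"tz":0,"claw":0},{"rx":0,"ry":0,"rz":0,"tx":0,"ty":0,"tz":0,"claw":0},{"rx":0,"ry":0,"rz":0,"tx":0,"ty":0,"tz":0,"claw":0}]'; python3 - <<'E'
from h import *
import cv2
c=bot.capture("side"); cv2.imwrite("pics/side3.png",cv2.resize(c["pixels"][180:350,220:400],None,fx=4,fy=3.5,interpolation=cv2.INTER_CUBIC))
plan([493,185,72],np.radians(-6.5))
E
```

```text
time_s: 6.35
tool_pos: [493.8, 183.9, 86.5]
ee_rot: [0.089, 1.567, -0.089]
force: [5.8, 0.1, -3.7]
grip_width: 7.7
t 6.4 pos [493.8 183.9  86.5] F [ 5.4 -0.2 -3.3] w 8.2 q6 [ 0.22  0.44 -0.46  0.67 -0.    1.9 ]
 turn(tool) [ 0.     0.001 -0.   ]  shift now cm [ 1.45  0.1  -0.09]  shift after turn cm [ 1.45  0.1  -0.09]
```

View pics/side3.png

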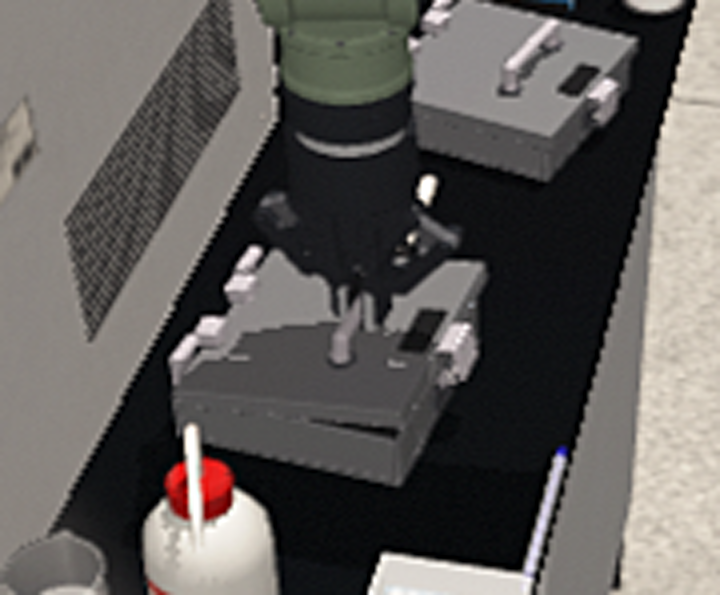

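Lid clearly up; the gap is now wide at (380,428). Lowering, releasing and rising.

```bash
python3 -m jog '[{"rx":0,"ry":0,"rz":0,"tx":0.4,"ty":0,"tz":0,"claw":0},{"rx":0,"ry":0,"rz":0,"tx":0.4,"ty":0,"tz":0,"claw":0},{"rx":0,"ry":0,"rz":0,"tx":0.4,"ty":0,"tz":0,"claw":0},{"rx":0,"ry":0,"rz":0,"tx":0.2,"ty":0,"tz":0,"claw":0},{"rx":0,"ry":0,"rz":0,"tx":0,"ty":0,"tz":0,"claw":5}]'; python3 -m jog '[{"rx":0,"ry":0,"rz":0,"tx":0,"ty":0,"tz":0,"claw":5},{"rx":0,"ry":0,"rz":0,"tx":0,"ty":0,"tz":0,"claw":5},{"rx":0,"ry":0,"rz":0,"tx":-1.5,"ty":0,"tz":0,"claw":5},{"rx":0,"ry":0,"rz":0,"tx":-2.5,"ty":0,"tz":0,"claw":5},{"rx":0,"ry":0,"rz":0,"tx":0,"ty":0,"tz":-2,"claw":0}]'; python3 -m jog '[{"rx":0,"ry":0,"rz":0,"tx":0,"ty":0,"tz":-2,"claw":0},{"rx":0,"ry":0,"rz":0,"tx":0,"ty":0,"tz":0,"claw":0},{"rx":0,"ry":0,"rz":0,"tx":0,"ty":0,"tz":0,"claw":0}]'; python3 - <<'E'
from h import *
import cv2
plan([453.6,188.5,72],np.radians(-6.5))
c=bot.capture("side"); cv2.imwrite("pics/side4.png",cv2.resize(c["pixels"][180:350,220:400],None,fx=4,fy=3.5,interpolation=cv2.INTER_CUBIC))
E
```

```text
time_s: 6.9
tool_pos: [491.6, 183.9, 71.9]
ee_rot: [0.089, 1.572, -0.089]
force: [-0.9, -0.9, 0.3]
grip_width: 20.7
time_s: 7.4
tool_pos: [476.7, 186.6, 115.0]
ee_rot: [0.091, 1.563, -0.088]
force: [0.4, 1.1, 0.5]
grip_width: 36.7
time_s: 7.7
tool_pos: [453.1, 188.5, 112.3]
ee_rot: [0.088, 1.569, -0.088]
force: [0.8, 0.5, 0.4]
grip_width: -0.3
t 7.7 pos [453.1 188.5 112.3] F [0.8 0.5 0.4] w -0.3 q6 [ 0.24  0.35 -0.52  0.7  -0.    1.93]
 turn(tool) [ 0.001 -0.     0.   ]  shift now cm [4.03 0.   0.05]  shift after turn cm [4.03 0.   0.05]
```

View pics/side4.png

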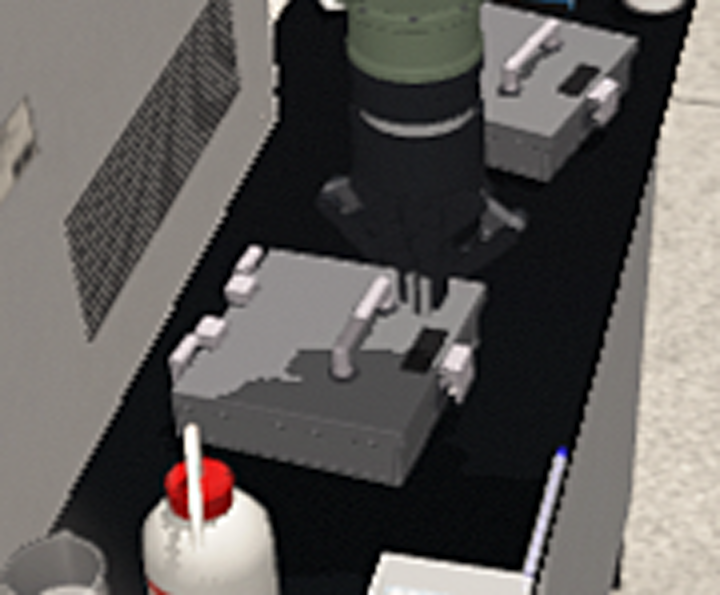

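Lid is back down. The closed fingers at (418,300) hang over the pad at (425,350). Pressing down in small steps.

```bash
python3 -m jog '[{"rx":0,"ry":0,"rz":0,"tx":1.5,"ty":0,"tz":0.05,"claw":0},{"rx":0,"ry":0,"rz":0,"tx":1.5,"ty":0,"tz":0,"claw":0},{"rx":0,"ry":0,"rz":0,"tx":0.5,"ty":0,"tz":0,"claw":0},{"rx":0,"ry":0,"rz":0,"tx":0,"ty":0,"tz":0,"claw":0}]'; python3 -m jog '[{"rx":0,"ry":0,"rz":0,"tx":0.2,"ty":0,"tz":0,"claw":0},{"rx":0,"ry":0,"rz":0,"tx":0.2,"ty":0,"tz":0,"claw":0},{"rx":0,"ry":0,"rz":0,"tx":0,"ty":0,"tz":0,"claw":0}]'
```

```text
time_s: 8.15
tool_pos: [453.7, 188.1, 76.5]
ee_rot: [0.089, 1.57, -0.089]
force: [-0.4, -0.1, 0.8]
grip_width: 0.2
time_s: 8.45
tool_pos: [453.9, 188.4, 73.5]
ee_rot: [0.089, 1.569, -0.089]
force: [-0.2, -0.2, -0.0]
grip_width: 0.0
```

```bash
python3 -m jog '[{"rx":0,"ry":0,"rz":0,"tx":0.2,"ty":0,"tz":0,"claw":0},{"rx":0,"ry":0,"rz":0,"tx":0,"ty":0,"tz":0,"claw":0}]'
```

```text
time_s: 8.65
tool_pos: [453.7, 188.4, 71.3]
ee_rot: [0.089, 1.569, -0.089]
force: [-0.5, 0.1, -0.6]
grip_width: 0.3
```

```bash
for i in 1; do python3 -m jog '[{"rx":0,"ry":0,"rz":0,"tx":0.15,"ty":0,"tz":0,"claw":0},{"rx":0,"ry":0,"rz":0,"tx":0,"ty":0,"tz":0,"claw":0}]';  python3 -m jog '[{"rx":0,"ry":0,"rz":0,"tx":0.15,"ty":0,"tz":0,"claw":0},{"rx":0,"ry":0,"rz":0,"tx":0,"ty":0,"tz":0,"claw":0}]';  python3 -m jog '[{"rx":0,"ry":0,"rz":0,"tx":0.15,"ty":0,"tz":0,"claw":0},{"rx":0,"ry":0,"rz":0,"tx":0,"ty":0,"tz":0,"claw":0}]'; done
```

```text
time_s: 8.85
tool_pos: [453.8, 188.4, 70.1]
ee_rot: [0.089, 1.569, -0.089]
force: [-0.7, 0.1, 3.7]
grip_width: 0.2
time_s: 9.05
tool_pos: [453.8, 188.4, 68.4]
ee_rot: [0.089, 1.569, -0.089]
force: [-0.0, -0.8, 0.9]
grip_width: 0.0
time_s: 9.25
tool_pos: [453.5, 188.3, 66.5]
ee_rot: [0.089, 1.569, -0.089]
force: [-0.2, -0.2, 0.1]
grip_width: 0.0
```

```bash
python3 -m jog '[{"rx":0,"ry":0,"rz":0,"tx":0.15,"ty":0,"tz":0,"claw":0},{"rx":0,"ry":0,"rz":0,"tx":0,"ty":0,"tz":0,"claw":0}]';  python3 -m jog '[{"rx":0,"ry":0,"rz":0,"tx":0.1,"ty":0,"tz":0,"claw":0},{"rx":0,"ry":0,"rz":0,"tx":0,"ty":0,"tz":0,"claw":0}]'
```

```text
time_s: 9.45
tool_pos: [453.5, 188.3, 65.0]
ee_rot: [0.089, 1.569, -0.089]
force: [-1.0, 0.3, 0.8]
grip_width: 0.5
time_s: 9.65
tool_pos: [453.6, 188.4, 64.1]
ee_rot: [0.089, 1.569, -0.089]
force: [-0.7, -0.5, -0.4]
grip_width: -0.1
```

```bash
python3 -m jog '[{"rx":0,"ry":0,"rz":0,"tx":0.05,"ty":0,"tz":0,"claw":0},{"rx":0,"ry":0,"rz":0,"tx":0,"ty":0,"tz":0,"claw":0}]'
```

```text
time_s: 9.85
tool_pos: [453.7, 188.4, 64.0]
ee_rot: [0.089, 1.569, -0.089]
force: [-0.5, 0.7, 3.8]
grip_width: 0.3
```

```bash
python3 -m jog '[{"rx":0,"ry":0,"rz":0,"tx":0.05,"ty":0,"tz":0,"claw":0},{"rx":0,"ry":0,"rz":0,"tx":0,"ty":0,"tz":0,"claw":0}]'
```

```text
time_s: 10.05
tool_pos: [453.7, 188.4, 63.9]
ee_rot: [0.089, 1.569, -0.089]
force: [-3.1, 0.7, 8.1]
grip_width: -0.1
```

```bash
python3 -m jog '[{"rx":0,"ry":0,"rz":0,"tx":0.05,"ty":0,"tz":0,"claw":0},{"rx":0,"ry":0,"rz":0,"tx":0,"ty":0,"tz":0,"claw":0}]'
```

```text
time_s: 10.25
tool_pos: [453.7, 188.4, 63.8]
ee_rot: [0.089, 1.568, -0.089]
force: [-3.7, -1.1, 12.3]
grip_width: -0.1
```

```bash
python3 -m jog '[{"rx":0,"ry":0,"rz":0,"tx":0.03,"ty":0,"tz":0,"claw":0},{"rx":0,"ry":0,"rz":0,"tx":0,"ty":0,"tz":0,"claw":0}]'; python3 -m jog '[{"rx":0,"ry":0,"rz":0,"tx":-1.5,"ty":0,"tz":0,"claw":0},{"rx":0,"ry":0,"rz":0,"tx":-3.5,"ty":0,"tz":0,"claw":0},{"rx":0,"ry":0,"rz":0,"tx":0,"ty":0,"tz":2,"claw":5},{"rx":0,"ry":0,"rz":0,"tx":0,"ty":0,"tz":2,"claw":5},{"rx":0,"ry":0,"rz":0,"tx":0,"ty":0,"tz":0,"claw":5}]'; python3 -m jog '[{"rx":0,"ry":0,"rz":0,"tx":0,"ty":0,"tz":0,"claw":5},{"rx":0,"ry":0,"rz":0,"tx":0,"ty":0,"tz":0,"claw":5}]'
python3 - <<'E'
from h import *
plan([493,184,69],np.radians(-6.5))
E
```

```text
time_s: 10.45
tool_pos: [453.8, 188.4, 63.8]
ee_rot: [0.089, 1.568, -0.089]
force: [-4.8, -2.0, 14.9]
grip_width: 0.1
time_s: 10.95
tool_pos: [496.3, 183.8, 113.0]
ee_rot: [0.09, 1.565, -0.089]
force: [0.4, -0.5, 0.1]
grip_width: 43.1
time_s: 11.15
tool_pos: [492.0, 183.8, 111.9]
ee_rot: [0.088, 1.571, -0.089]
force: [-0.7, -0.1, 0.4]
grip_width: 50.0
t 11.15 pos [492.  183.8 111.9] F [-0.7 -0.1  0.4] w 50.0 q6 [ 0.22  0.41 -0.43  0.73  0.    1.9 ]
 turn(tool) [ 0.001 -0.002  0.001]  shift now cm [4.29 0.03 0.1 ]  shift after turn cm [4.29 0.03 0.1 ]
```

```bash
python3 -m jog '[{"rx":0,"ry":0,"rz":0,"tx":1.2,"ty":0,"tz":0,"claw":5},{"rx":0,"ry":0,"rz":0,"tx":1.2,"ty":0,"tz":0,"claw":5},{"rx":0,"ry":0,"rz":0,"tx":1.2,"ty":0,"tz":0,"claw":5},{"rx":0,"ry":0,"rz":0,"tx":0.7,"ty":0,"tz":0,"claw":5},{"rx":0,"ry":0,"rz":0,"tx":0,"ty":0,"tz":0,"claw":5}]'; python3 -m jog '[{"rx":0,"ry":0,"rz":0,"tx":0,"ty":0,"tz":0,"claw":3},{"rx":0,"ry":0,"rz":0,"tx":0,"ty":0,"tz":0,"claw":1},{"rx":0,"ry":0,"rz":0,"tx":0,"ty":0,"tz":0,"claw":0},{"rx":0,"ry":0,"rz":0,"tx":0,"ty":0,"tz":0,"claw":0},{"rx":0,"ry":0,"rz":0,"tx":0,"ty":0,"tz":0,"claw":0}]' 80;  python3 -m jog '[{"rx":0,"ry":0,"rz":0,"tx":-0.2,"ty":0,"tz":0,"claw":0},{"rx":0,"ry":0,"rz":0,"tx":-0.2,"ty":0,"tz":0,"claw":0},{"rx":0,"ry":0,"rz":0,"tx":0,"ty":0,"tz":0,"claw":0}]'; python3 -m jog '[{"rx":0,"ry":0,"rz":0,"tx":-0.2,"ty":0,"tz":0,"claw":0},{"rx":0,"ry":0,"rz":0,"tx":-0.2,"ty":0,"tz":0,"claw":0},{"rx":0,"ry":0,"rz":0,"tx":-0.2,"ty":0,"tz":0,"claw":0},{"rx":0,"ry":0,"rz":0,"tx":0,"ty":0,"tz":0,"claw":0},{"rx":0,"ry":0,"rz":0,"tx":0,"ty":0,"tz":0,"claw":0}]'; python3 - <<'E'
from h import *
import cv2
c=bot.capture("side"); cv2.imwrite("pics/side5.png",cv2.resize(c["pixels"][180:350,220:400],None,fx=4,fy=3.5,interpolation=cv2.INTER_CUBIC))
plan([493,185,72],np.radians(-6.5))
E
```

```text
time_s: 11.65
tool_pos: [492.1, 183.6, 67.8]
ee_rot: [0.088, 1.572, -0.089]
force: [-0.2, -0.5, 0.6]
grip_width: 50.3
time_s: 12.15
tool_pos: [494.0, 184.0, 70.1]
ee_rot: [0.089, 1.568, -0.088]
force: [-1.0, -1.0, 4.4]
grip_width: 7.1
time_s: 12.45
tool_pos: [494.0, 183.9, 73.6]
ee_rot: [0.089, 1.568, -0.089]
force: [4.5, 0.3, -4.3]
grip_width: 7.1
time_s: 12.95
tool_pos: [493.8, 183.9, 79.5]
ee_rot: [0.089, 1.568, -0.089]
force: [5.8, 1.0, -6.0]
grip_width: 7.3
t 13.0 pos [493.8 183.9  79.5] F [ 4.6  1.7 -7.5] w 7.1 q6 [ 0.22  0.45 -0.46  0.66 -0.    1.9 ]
 turn(tool) [ 0.     0.001 -0.   ]  shift now cm [ 0.75  0.1  -0.09]  shift after turn cm [ 0.75  0.1  -0.09]
```

View pics/side5.png

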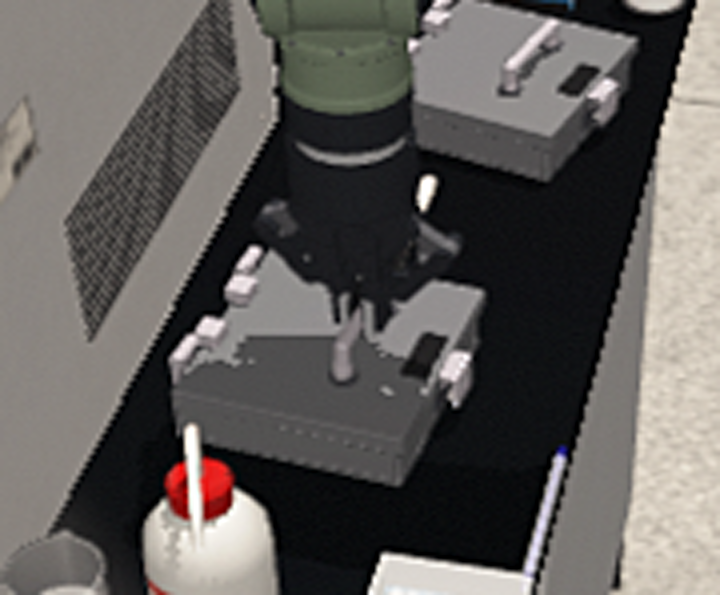

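No gap at the rim, and the force is about 7 N down, so the bar is drawn out and the lid holds. Another 2 mm for margin, then back, release, and rise.

```bash
python3 -m jog '[{"rx":0,"ry":0,"rz":0,"tx":-0.2,"ty":0,"tz":0,"claw":0},{"rx":0,"ry":0,"rz":0,"tx":0,"ty":0,"tz":0,"claw":0},{"rx":0,"ry":0,"rz":0,"tx":0,"ty":0,"tz":0,"claw":0}]'; python3 -m jog '[{"rx":0,"ry":0,"rz":0,"tx":0.4,"ty":0,"tz":0,"claw":0},{"rx":0,"ry":0,"rz":0,"tx":0.4,"ty":0,"tz":0,"claw":0},{"rx":0,"ry":0,"rz":0,"tx":0.3,"ty":0,"tz":0,"claw":0},{"rx":0,"ry":0,"rz":0,"tx":0,"ty":0,"tz":0,"claw":5},{"rx":0,"ry":0,"rz":0,"tx":0,"ty":0,"tz":0,"claw":5}]';python3 -m jog '[{"rx":0,"ry":0,"rz":0,"tx":0,"ty":0,"tz":0,"claw":5},{"rx":0,"ry":0,"rz":0,"tx":-2,"ty":0,"tz":0,"claw":5},{"rx":0,"ry":0,"rz":0,"tx":-3,"ty":0,"tz":0,"claw":5},{"rx":0,"ry":0,"rz":0,"tx":-4,"ty":0,"tz":0,"claw":5},{"rx":0,"ry":0,"rz":0,"tx":-3,"ty":0,"tz":0,"claw":5}]'
python3 - <<'E'
from h import *
import cv2
plan([455,-168,111],np.radians(-14.5))
c=bot.capture("side"); cv2.imwrite("pics/side6.png",cv2.resize(c["pixels"][150:350,220:400],None,fx=4,fy=3,interpolation=cv2.INTER_CUBIC))
E
```

```text
time_s: 13.3
tool_pos: [493.7, 183.9, 81.4]
ee_rot: [0.089, 1.568, -0.089]
force: [4.8, 0.9, -7.5]
grip_width: 6.8
time_s: 13.8
tool_pos: [491.9, 183.6, 70.3]
ee_rot: [0.088, 1.572, -0.089]
force: [-0.4, 0.7, 0.7]
grip_width: 35.6
time_s: 14.3
tool_pos: [493.2, 183.9, 192.6]
ee_rot: [0.089, 1.569, -0.089]
force: [1.0, 0.2, -0.3]
grip_width: 49.7
t 14.3 pos [493.2 183.9 192.6] F [ 1.   0.2 -0.3] w 49.7 q6 [ 0.22  0.32 -0.33  0.92  0.    1.9 ]
 turn(tool) [ 0.14  0.   -0.  ]  shift now cm [  8.15 -35.39   0.17]  shift after turn cm [  8.16 -35.02   5.11]
```

View pics/side6.png

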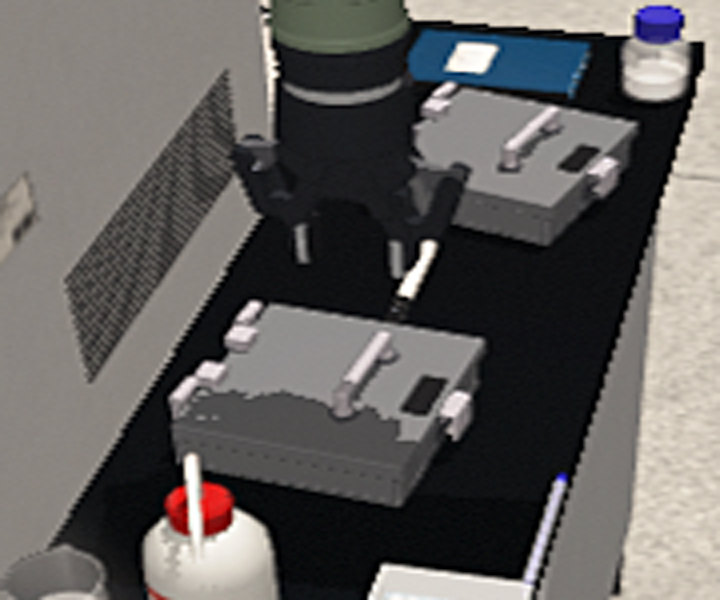

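The bar has gone back in and the lid is flush. Over to the right case.

```bash
python3 -m jog '[{"rx":0.14,"ry":0,"rz":0,"tx":0,"ty":0,"tz":0,"claw":5},{"rx":0,"ry":0,"rz":0,"tx":0,"ty":-4.3,"tz":0.6,"claw":5},{"rx":0,"ry":0,"rz":0,"tx":0,"ty":-4.3,"tz":0.6,"claw":5},{"rx":0,"ry":0,"rz":0,"tx":0,"ty":-4.3,"tz":0.6,"claw":5},{"rx":0,"ry":0,"rz":0,"tx":0,"ty":-4.3,"tz":0.6,"claw":5}]'; python3 -m jog '[{"rx":0,"ry":0,"rz":0,"tx":0,"ty":-4.3,"tz":0.6,"claw":5},{"rx":0,"ry":0,"rz":0,"tx":0,"ty":-4.3,"tz":0.6,"claw":5},{"rx":0,"ry":0,"rz":0,"tx":0,"ty":-4.3,"tz":0.6,"claw":5},{"rx":0,"ry":0,"rz":0,"tx":0,"ty":-4.3,"tz":0.6,"claw":5},{"rx":0,"ry":0,"rz":0,"tx":0,"ty":0,"tz":0,"claw":5}]'
python3 - <<'E'
from h import *
import cv2
plan([455,-168,111],np.radians(-14.5))
c=bot.capture("side")
R,_=cv2.Rodrigues(np.array(c["rvec"],float)); t=np.array(c["tvec"],float).ravel()
f=240/np.tan(np.radians(c["vertical_fov"])/2); ys,xs=np.mgrid[:480,:640]; z=c["z_map"]
W=(np.dstack([(xs-c["cx"])/f*z,(ys-c["cy"])/f*z,z])-t)@R
k=(z>0)&(W[...,1]>80)&(W[...,1]<290)&(W[...,0]>440)&(W[...,0]<560)&(W[...,2]<110)
B=W[k&(W[...,2]>72)];L=W[k&(W[...,2]>44)&(W[...,2]<62)]
print(np.median(B,0).round(1),np.percentile(B[:,2],[50,75,90]).round(1),np.median(L[:,2]).round(1), "start bar z 82.3 lid 53.8")
E
```

```text
time_s: 14.85
tool_pos: [472.7, 10.1, 190.5]
ee_rot: [0.198, 1.562, -0.198]
force: [0.8, -1.5, 0.5]
grip_width: 50.2
time_s: 15.35
tool_pos: [453.2, -165.7, 190.6]
ee_rot: [0.203, 1.561, -0.205]
force: [-0.2, 0.5, -0.2]
grip_width: 49.8
t 15.35 pos [ 453.2 -165.7  190.6] F [-0.2  0.5 -0.2] w 49.8 q6 [-0.5   0.24 -0.44  0.89 -0.    1.33]
 turn(tool) [-0.007  0.001  0.002]  shift now cm [ 7.96 -0.17  0.22]  shift after turn cm [ 7.96 -0.18  0.23]
[491.6 189.2  77.9] [77.9 79.3 80.4] 50.3 start bar z 82.3 lid 53.8
```

Left bar and lid now sit about 4 mm lower than at the start, which matches caught. Descending on the right bar.

```bash
python3 -m jog '[{"rx":0,"ry":0,"rz":0,"tx":3,"ty":-0.18,"tz":0.22,"claw":5},{"rx":0,"ry":0,"rz":0,"tx":3,"ty":0,"tz":0,"claw":5},{"rx":0,"ry":0,"rz":0,"tx":2,"ty":0,"tz":0,"claw":5},{"rx":0,"ry":0,"rz":0,"tx":0,"ty":0,"tz":0,"claw":5}]'
python3 - <<'E'
from h import *
import cv2
plan([455,-168,69],np.radians(-14.5))
c=bot.capture("side"); cv2.imwrite("pics/side7.png",cv2.resize(c["pixels"][130:250,270:410],None,fx=5,fy=5,interpolation=cv2.INTER_CUBIC))
E
```

```text
time_s: 15.8
tool_pos: [453.1, -160.9, 108.0]
ee_rot: [0.2, 1.568, -0.195]
force: [-0.3, 0.0, 0.2]
grip_width: 50.1
t 15.8 pos [ 453.1 -160.9  108. ] F [-0.3  0.   0.2] w 50.1 q6 [-0.5   0.34 -0.55  0.69  0.    1.33]
 turn(tool) [ 0.002 -0.006 -0.002]  shift now cm [ 3.9  -0.65  0.38]  shift after turn cm [ 3.9  -0.64  0.36]
```

View pics/side7.png

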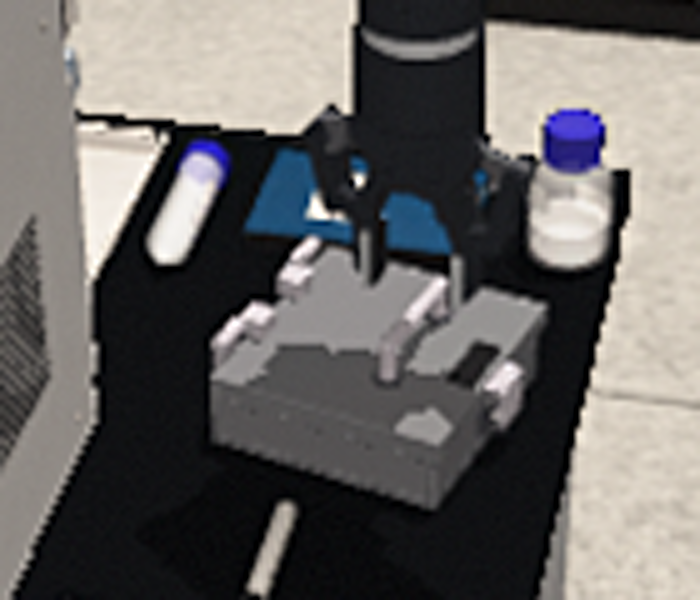

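Fingers at (370,265) and (455,280) straddle the bar. Letting it settle before correcting.

```bash
python3 -m jog '[{"rx":0,"ry":0,"rz":0,"tx":0,"ty":0,"tz":0,"claw":5},{"rx":0,"ry":0,"rz":0,"tx":0,"ty":0,"tz":0,"claw":5}]'
python3 - <<'E'
from h import *
plan([455,-168,69],np.radians(-14.5))
E
```

```text
time_s: 16.05
tool_pos: [456.5, -163.5, 111.8]
ee_rot: [0.197, 1.56, -0.199]
force: [0.6, 0.2, 0.2]
grip_width: 50.2
t 16.05 pos [ 456.5 -163.5  111.8] F [0.6 0.2 0.2] w 50.2 q6 [-0.5   0.34 -0.54  0.69  0.    1.33]
 turn(tool) [0.001 0.002 0.   ]  shift now cm [ 4.28 -0.47 -0.04]  shift after turn cm [ 4.28 -0.47 -0.03]
```

```bash
python3 -m jog '[{"rx":0,"ry":0,"rz":0,"tx":0.4,"ty":-0.4,"tz":0,"claw":5},{"rx":0,"ry":0,"rz":0,"tx":1.2,"ty":0,"tz":0,"claw":5},{"rx":0,"ry":0,"rz":0,"tx":1.2,"ty":0,"tz":0,"claw":5},{"rx":0,"ry":0,"rz":0,"tx":0.8,"ty":0,"tz":0,"claw":5},{"rx":0,"ry":0,"rz":0,"tx":0.5,"ty":0,"tz":0,"claw":5}]'; python3 -m jog '[{"rx":0,"ry":0,"rz":0,"tx":0,"ty":0,"tz":0,"claw":5},{"rx":0,"ry":0,"rz":0,"tx":0,"ty":0,"tz":0,"claw":5}]'
```

```text
time_s: 16.55
tool_pos: [453.6, -167.0, 68.0]
ee_rot: [0.199, 1.564, -0.198]
force: [0.3, 0.0, -0.1]
grip_width: 49.7
time_s: 16.75
tool_pos: [454.5, -167.3, 69.3]
ee_rot: [0.199, 1.562, -0.198]
force: [-0.1, 0.3, -0.9]
grip_width: 50.2
```

```bash
python3 -m jog '[{"rx":0,"ry":0,"rz":0,"tx":0,"ty":0,"tz":0,"claw":3},{"rx":0,"ry":0,"rz":0,"tx":0,"ty":0,"tz":0,"claw":1},{"rx":0,"ry":0,"rz":0,"tx":0,"ty":0,"tz":0,"claw":0},{"rx":0,"ry":0,"rz":0,"tx":0,"ty":0,"tz":0,"claw":0},{"rx":0,"ry":0,"rz":0,"tx":0,"ty":0,"tz":0,"claw":0}]' 80;  python3 -m jog '[{"rx":0,"ry":0,"rz":0,"tx":-0.2,"ty":0,"tz":0,"claw":0},{"rx":0,"ry":0,"rz":0,"tx":-0.2,"ty":0,"tz":0,"claw":0},{"rx":0,"ry":0,"rz":0,"tx":0,"ty":0,"tz":0,"claw":0}]'; python3 -m jog '[{"rx":0,"ry":0,"rz":0,"tx":-0.2,"ty":0,"tz":0,"claw":0},{"rx":0,"ry":0,"rz":0,"tx":-0.2,"ty":0,"tz":0,"claw":0},{"rx":0,"ry":0,"rz":0,"tx":-0.2,"ty":0,"tz":0,"claw":0},{"rx":0,"ry":0,"rz":0,"tx":-0.2,"ty":0,"tz":0,"claw":0},{"rx":0,"ry":0,"rz":0,"tx":0,"ty":0,"tz":0,"claw":0}]'; python3 -m jog '[{"rx":0,"ry":0,"rz":0,"tx":0,"ty":0,"tz":0,"claw":0},{"rx":0,"ry":0,"rz":0,"tx":0,"ty":0,"tz":0,"claw":0}]'
python3 - <<'E'
from h import *
import cv2
c=bot.capture("side"); cv2.imwrite("pics/side8.png",cv2.resize(c["pixels"][130:250,270:410],None,fx=5,fy=5,interpolation=cv2.INTER_CUBIC))
E
```

```text
time_s: 17.25
tool_pos: [455.0, -167.6, 70.0]
ee_rot: [0.198, 1.56, -0.199]
force: [-0.7, 0.7, 3.9]
grip_width: 6.7
time_s: 17.55
tool_pos: [454.9, -167.5, 73.5]
ee_rot: [0.198, 1.561, -0.199]
force: [3.1, -1.0, -3.7]
grip_width: 7.1
time_s: 18.05
tool_pos: [454.9, -167.5, 81.6]
ee_rot: [0.198, 1.561, -0.199]
force: [5.3, -1.9, -8.8]
grip_width: 7.2
time_s: 18.25
tool_pos: [454.9, -167.5, 81.4]
ee_rot: [0.199, 1.561, -0.199]
force: [5.3, -2.0, -7.9]
grip_width: 6.8
```

View pics/side8.png

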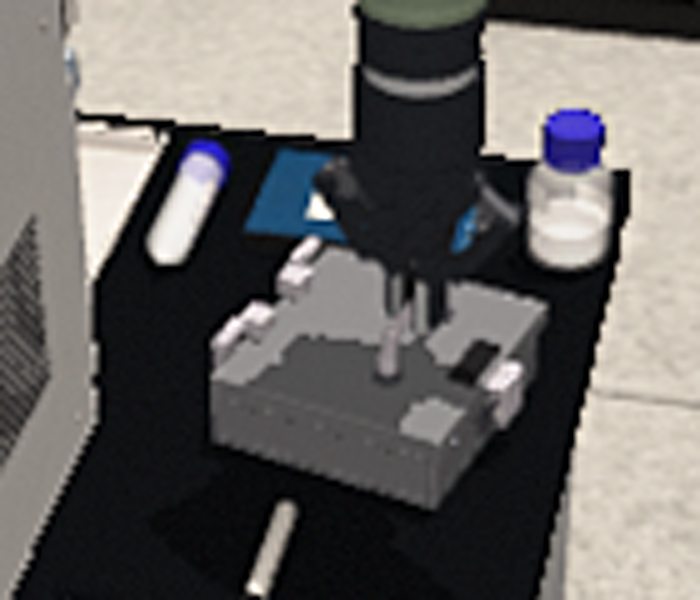

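The right lid stays flush with about 8 N on the bar, so it is caught. Letting it down and releasing.

```bash
python3 -m jog '[{"rx":0,"ry":0,"rz":0,"tx":0.4,"ty":0,"tz":0,"claw":0},{"rx":0,"ry":0,"rz":0,"tx":0.4,"ty":0,"tz":0,"claw":0},{"rx":0,"ry":0,"rz":0,"tx":0.35,"ty":0,"tz":0,"claw":0},{"rx":0,"ry":0,"rz":0,"tx":0,"ty":0,"tz":0,"claw":5},{"rx":0,"ry":0,"rz":0,"tx":0,"ty":0,"tz":0,"claw":5}]';python3 -m jog '[{"rx":0,"ry":0,"rz":0,"tx":0,"ty":0,"tz":0,"claw":5},{"rx":0,"ry":0,"rz":0,"tx":0,"ty":0,"tz":0,"claw":5},{"rx":0,"ry":0,"rz":0,"tx":-2,"ty":0,"tz":0,"claw":5},{"rx":0,"ry":0,"rz":0,"tx":-3,"ty":0,"tz":0,"claw":5},{"rx":0,"ry":0,"rz":0,"tx":-4,"ty":0,"tz":0,"claw":5}]';python3 -m jog '[{"rx":0,"ry":0,"rz":0,"tx":-4,"ty":0,"tz":0,"claw":5},{"rx":0,"ry":0,"rz":0,"tx":-2,"ty":0,"tz":0,"claw":5},{"rx":0,"ry":0,"rz":0,"tx":0,"ty":0,"tz":0,"claw":5},{"rx":0,"ry":0,"rz":0,"tx":0,"ty":0,"tz":0,"claw":5}]'
python3 - <<'E'
from h import *
import cv2
plan([455,-168,200],np.radians(-14.5))
c=bot.capture("side"); cv2.imwrite("pics/side9.png",cv2.resize(c["pixels"][130:380,200:420],None,fx=2.4,fy=2.4,interpolation=cv2.INTER_CUBIC))
R,_=cv2.Rodrigues(np.array(c["rvec"],float)); t=np.array(c["tvec"],float).ravel()
f=240/np.tan(np.radians(c["vertical_fov"])/2); ys,xs=np.mgrid[:480,:640]; z=c["z_map"]
W=(np.dstack([(xs-c["cx"])/f*z,(ys-c["cy"])/f*z,z])-t)@R
for s in(1,-1):
    k=(z>0)&(s*W[...,1]>80)&(s*W[...,1]<290)&(W[...,0]>420)&(W[...,0]<560)&(W[...,2]<105)
    B=W[k&(W[...,2]>70)];L=W[k&(W[...,2]>44)&(W[...,2]<62)]
    print(s,len(B),np.median(B,0).round(1),np.percentile(B[:,2],[50,75,90]).round(1),np.median(L[:,2]).round(1))
for q in("marker","pen","beaker","bottle"):
    for r in bot.regions_of(c,q)[:1]: print(q,r["p"],r["bbox"])
E
```

```text
time_s: 18.8
tool_pos: [452.9, -166.7, 69.7]
ee_rot: [0.199, 1.565, -0.198]
force: [-0.4, 0.3, -0.3]
grip_width: 35.5
time_s: 19.3
tool_pos: [452.8, -166.5, 159.6]
ee_rot: [0.2, 1.566, -0.198]
force: [-0.4, -0.6, 0.1]
grip_width: 49.9
time_s: 19.7
tool_pos: [454.2, -167.3, 219.8]
ee_rot: [0.199, 1.562, -0.199]
force: [0.7, 0.1, -1.2]
grip_width: 49.7
t 19.7 pos [ 454.2 -167.3  219.8] F [ 0.7  0.1 -1.2] w 49.7 q6 [-0.51  0.22 -0.39  0.96 -0.    1.32]
 turn(tool) [0. 0. 0.]  shift now cm [ 1.98 -0.05  0.09]  shift after turn cm [ 1.98 -0.05  0.09]
1 103 [491.4 188.6  77.7] [77.7 79.3 80.7] 50.3
-1 63 [ 454.3 -163.5   77.5] [77.5 79.1 80.3] 49.9
marker 0.73 [264.3, 253.6, 341.3, 310.6]
pen 0.67 [354.8, 323.2, 356.9, 339.0]
beaker 0.68 [222.0, 331.1, 247.3, 370.6]
bottle 0.67 [217.7, 332.2, 249.4, 373.1]
```

View pics/side9.png

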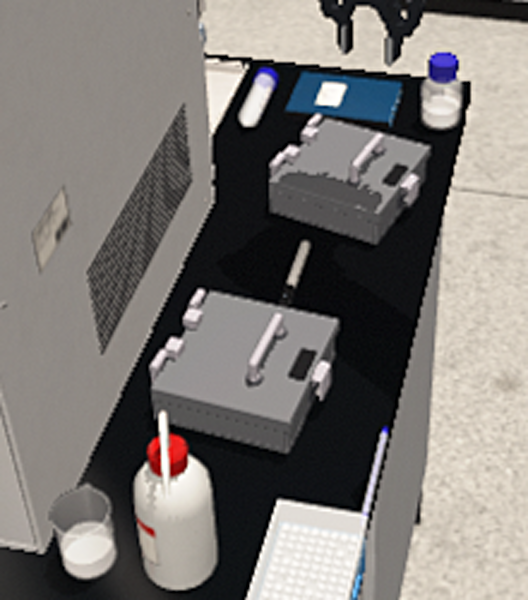

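Both bars are in (tops at 77.7 and 77.5 mm measured), both lids are flush, and the bystanders sit at the same pixels as at the start. The gripper is clear, so I'll hand in.

```bash
python3 - <<'E'
from rig import bot
bot.job_done()
E
```

```text
the job is handed in; nothing more can be done
```

I checked both cases in order and handed the job in at about 20 s on the robot's clock. No verdict was reported.

- **Left case:** it was uncaught. The lid lifted on the first tug, with about 3–4 N on the bar and a gap opening at the rim. I let it down and pressed the pad to about 15 N. I didn't see a clear snap in the force readings. On the second tug the bar came out, with up to about 7.5 N on it, and the lid stayed flush.
- **Right case:** it was already caught. I drew the bar out about 11 mm by tool travel, at about 8 N, and the lid stayed flush. It needed no pressing.

**Last checks:** both bars were back in, with measured tops at 77.7 mm (left) and 77.5 mm (right), and lid tops at 50.3 mm and 49.9 mm. The left bar and lid had dropped about 4 mm from their uncaught height. All these heights read a few millimetres below the given sizes, and by the same amount on both cases. The gripper was open, about 220 mm above the bench, and touching nothing.

**One disagreement:** in the final picture the network put the marker on the left case and the bottle on the beaker. By eye, all four bystanders were where they started.

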